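# Pin the transport lock of a microscope stage

### The arm

A 6-joint arm with a two-finger parallel gripper is mounted at the origin on the work surface. World frame = base frame: x ahead of the robot, y to its left, z up, the work surface at z = 0. Lengths are in m, angles in rad, forces in N, time in s.
With the tool pointing down it reaches from about 0.35 to 0.85 m from the base axis. Payload 8.1 kg.
Tool frame: the origin (TCP) lies between the finger pads; the fingertips stand 11 mm ahead of it and the grasp point (between the pads) lies 8 mm behind it (robot.tips_ahead is the distance from the TCP to the fingertips, in m); z points along the fingers, y is the line along which they close (so a half turn about z gives the same grasp; the last joint's range is limited). The gripper opens to 93 mm and grips with 3 to 60 N. Pads are 15 mm wide; open, the fingers measure 128 mm over their backs; the gripper's body (75 mm by 188 mm) begins 65 mm behind the grasp point.
Start: joints at [-0.085, 0.13, 1.488, -0, 1.523, -0.085], TCP at [0.6, 0, 0.23] pointing down, gripper open.
Joint ranges: [-2.96, 2.96], [-0.89, 2.26], [0.02, 2.5], [-1.34, 4.48], [0, 2.73], [-2.66, 2.66]. Speed limits (rad/s): [2.39, 2.39, 2.79, 3.14, 3.14, 3.14].

### API

Orientations are given as a rotation vector (axis times angle).
In Python, from plant import robot gives the robot as it stands. The module is installed in compiled form; this text tells all that it offers.
- The arm moves only by the tool move_arm, never from a script. Its argument "deltas" is one flat list of numbers, 7 for each row, row after row: the shift along the tool's x, y, z in m, then the turn, a rotation vector about the tool's x, y, z in rad, then the opening, from 0 (shut) to 1 (fully open). A call has 1 to 12 rows; each row is the pose to reach, as a shift and turn from the pose commanded when the call began, along the tool's axes at that moment; what a row does not reach only later rows make up. A row lasts 1/8 s, in which the tool goes at most 62.5 mm and 10.7 degrees, less where a joint would pass 70% of its speed; a pose out of reach is approached as far as the arm can. A call with a gripper value outside its range is refused whole. The fingers move at their own pace and stop on an object; "squeeze" is the grip in N (left out, the last holds). Time passes only in rows, so rows that repeat a pose let the fingers close. It gives the time, the measured TCP pose, the force, the opening and the grip force at its end, in the units of the state.
- robot.read_state(): the state, without advancing time (a new reading comes with each control period).
- robot.read_camera(name): name is "scene" or "side" or "wrist"; returns (picture, depth): 420x560x3 uint8, red, green, blue; 420x560 float32, m along the optical axis (not along the pixel's ray), 0 where there is no reading.
- robot.camera_model(name): a dict with "K" (3x3 intrinsics, pixels), "R" (3x3) and "t" (3): a world point X has camera coordinates R X + t; the wrist camera has in their place "tool_from_camera" (4x4, takes a point from camera to tool coordinates, whose origin is the TCP and whose axes are the flange's). Camera axes: x right, y down, z forward; pixel columns grow to the right and rows downward; lengths in m; the calibration is good to about 2 mm. A picture is of the moment at which its call begins: read the wrist's pose just before it. camera_model takes no time and is no camera call.
- robot.close_job(): hands the job in; it is judged then, once.
Trained networks look in the newest picture that a camera, given by its name, has taken for a name from the list of things; names that differ only in an ending like _2 or _b are one class to them, and where a whole thing is asked for, a point or a joint stands for the part that bears it (a point fixed in the world has none). Each returns a list of dicts, best first, with "confidence" (0 to 1); they miss things now and then, are a little off and sometimes report something else, mostly with a low value. They report only what shows in the picture. A call takes as long as a camera call. They do not tell look-alikes from the thing itself.
- robot.recognise(camera, label): "uv" ([column, row] in pixels, amid what is visible of it).
The state is a dict: "t": time; "q": joint angles; "dq": joint speeds; "joint_torque": joint torques, N m; "tool_pos": TCP position; "orientation": TCP orientation; "force": force on the tool from outside, world axes, zero at the start; "wrist_torque": the same for the moment, N m; "opening": finger opening in m; "gripper_force": force on a finger pad.
Only numpy, scipy, OpenCV 4.12 (cv2) and the standard library are available. Lean on these libraries where they do the work, as an engineer would, in place of code of your own. Each camera call takes 0.05 s, during which the arm holds its last target. There are 200 camera calls.

### The job

Lock the microscope stage for transport: take the hitch pin with the red handle from its rest, push it fully home through the cross hole of the steel post with the red top, then swing its brass loop all the way down over the top of the post and let go. Leave the blue pin in its rest.

Things in the scene. Friction and masses are not known exactly. Their poses are not given: they have to be found in the camera images.
- hitch_grip (a point): Centre of the red handle of the hitch pin, to grasp: a flat block 40 mm long (x), 14 wide (y), 26 high (z). The pin lies level in one of two grey rests (either), 62 mm above the table; x runs along the pin from handle to tip, z up. The shaft lies loosely in two open notches and lifts straight out; both sides of the handle are free.
- hitch_collar (a point): On the hitch pin's axis at the front face of its round dark collar (26 mm across, 12 thick), 34 mm ahead of the handle's centre; same axes. From here a 12 mm square steel shaft runs 62 mm to the tip, the last 14 mm tapered to 6 mm. The pin and loop weigh about 115 g and balance about 20 mm ahead of this point.
- loop_bow (a point): Middle of the bow (far end) of the pin's brass loop, 6 mm round wire. The loop is 76 mm wide outside, 64 inside, hinged on a cross bar through the collar, on the pin's axis 6 mm behind the collar's front face; the bow's middle is 78 mm from the hinge.
- loop (a joint): Angle of the loop about its hinge, rad. 0: down, level with the pin, bow past the pin's tip (hard stop). Positive: bow raised, leaning forward over the shaft. It starts at 0.6 to 0.85, goes up to 1.2. The stiff hinge stays where it is left; about 0.3 N on the bow moves it.
- hole (a point): Centre of the cross hole in the steel post; x along the hole (roughly away from the robot), z up. Post 30 mm thick along the hole, 36 wide (y), top 23 mm above this point, painted red above the hole. Hole straight through, open at both sides, 22 mm wide, 18 high, 80 mm above the table. The pin is home when its collar meets the post's face; let go, it sinks 3 mm onto the hole's floor and stays.
- stage: The small fixed stage base that carries the post; origin on the table under the post's centre, axes as the hole's. Base 130 by 130 mm, top 24 mm above the table; a red bar 116 mm long (y), 50 wide (x), top 40 mm above the table, lies round the post's foot.
- spare_grip (a point): Centre of the handle of the blue pin, the same size but without a loop, lying in the other grey rest. To be left there.
Not all that is in view belongs to the job. There is more than one size of the part that bears hitch_grip; the job needs the largest. What is shaped like the stage but purple is not meant.

How it is judged:
By the outcome, as a careful person would: the job done as asked, in the order asked, and still so for the second after the job is handed in, with the robot touching nothing.
It also fails if it takes over 54 s, if anything falls off the work surface, if the arm or the gripper's body presses on something with over 40 N, if the wrist force passes 120 N, or if a joint passes its speed limit or range.

## Working session

There is one attempt and no reset: what is moved stays moved. The work goes in short steps, Python scripts to look and compute and a tool call to move; the robot and the scene stay as the last step left them, time stands still between calls to the robot, and variables do not carry over. Pictures are saved under pics/ and viewed, at most 12 in all, crops included, and the job is handed in when it is done.

Besides the shell and the picture viewer there is one more tool, called as name(argument=value, ...) on one line, values as JSON. move_arm: Moves the arm, as the interface text tells. Its arguments: {"type":"object","properties":{"deltas":{"type":"array","items":{"type":"number"}},"squeeze":{"type":"number"}},"required":["deltas"]}

```bash
mkdir -p pics; cat > h.py <<'E'
import numpy as np, cv2
from plant import robot
from scipy.spatial.transform import Rotation as Rn
def cam(name):
    s=robot.read_state(); im,d=robot.read_camera(name); m=robot.camera_model(name); K=np.array(m["K"])
    if name=="wrist":
        T=np.array(m["tool_from_camera"]); W=np.eye(4); W[:3,:3]=Rn.from_rotvec(s["orientation"]).as_matrix(); W[:3,3]=s["tool_pos"]; W=W@T
    else:
        W=np.eye(4); R=np.array(m["R"]); W[:3,:3]=R.T; W[:3,3]=-R.T@np.array(m["t"])
    return im,d,K,W
def cloud(d,K,W):
    v,u=np.mgrid[:d.shape[0],:d.shape[1]]
    P=np.stack([(u-K[0,2])/K[0,0]*d,(v-K[1,2])/K[1,1]*d,d],-1)
    P=P@W[:3,:3].T+W[:3,3]; P[d==0]=np.nan; return P
def proj(X,K,W):
    c=(np.atleast_2d(X)-W[:3,3])@W[:3,:3]; p=c@K.T; return p[:,:2]/p[:,2:]
def save(n,im): cv2.imwrite("pics/"+n,im[:,:,::-1])
E
python3 - <<'E'
from h import *
for n in ["scene","side"]:
    im,d,K,W=cam(n); save(n+".png",im); P=cloud(d,K,W)
    print(n,W[:3,3].round(3))
    for l in ["hitch_grip","hitch_collar","loop_bow","hole","stage","spare_grip"]:
        for r in robot.recognise(n,l)[:4]:
            u,v=map(int,np.round(r["uv"])); print(l,(u,v),round(r["confidence"],2),P[v,u].round(3))
E
```

```text
scene [1.256 0.171 0.644]
hitch_grip (344, 239) 0.76 [0.48  0.157 0.005]
hitch_grip (397, 209) 0.66 [0.347 0.281 0.015]
hitch_grip (404, 229) 0.6 [0.554 0.277 0.111]
hitch_grip (406, 230) 0.35 [0.556 0.281 0.111]
hitch_collar (342, 242) 0.74 [ 0.486  0.153 -0.001]
hitch_collar (402, 228) 0.63 [0.552 0.273 0.112]
hitch_collar (406, 230) 0.51 [0.556 0.281 0.111]
hitch_collar (396, 209) 0.45 [0.349 0.278 0.016]
loop_bow (385, 213) 0.66 [0.359 0.252 0.007]
loop_bow (329, 249) 0.57 [0.52  0.126 0.002]
loop_bow (408, 229) 0.41 [0.555 0.284 0.113]
hole (248, 256) 0.98 [ 0.618 -0.039  0.039]
hole (344, 303) 0.9 [0.696 0.174 0.023]
hole (232, 196) 0.56 [ 0.38  -0.15   0.023]
stage (340, 299) 0.93 [0.701 0.165 0.038]
stage (229, 198) 0.85 [ 0.388 -0.156  0.021]
stage (249, 259) 0.45 [ 0.611 -0.04   0.023]
spare_grip (152, 211) 0.6 [ 0.539 -0.295  0.066]
side [0.379 0.522 0.646]
hitch_grip (333, 382) 0.8 [0.354 0.282 0.012]
hitch_grip (236, 341) 0.71 [0.501 0.28  0.067]
hitch_grip (279, 292) 0.57 [0.468 0.158 0.018]
hitch_collar (277, 289) 0.92 [0.473 0.154 0.02 ]
hitch_collar (334, 384) 0.66 [0.352 0.283 0.01 ]
loop_bow (201, 346) 0.96 [0.536 0.315 0.107]
loop_bow (326, 364) 0.87 [ 0.368  0.252 -0.001]
loop_bow (269, 269) 0.49 [ 0.501  0.104 -0.002]
hole (363, 181) 0.91 [ 0.361 -0.129  0.04 ]
hole (248, 198) 0.8 [ 0.579 -0.022  0.039]
hole (167, 275) 0.7 [0.658 0.186 0.039]
stage (361, 182) 0.77 [ 0.365 -0.124  0.041]
stage (168, 276) 0.71 [0.656 0.186 0.037]
stage (246, 197) 0.67 [ 0.583 -0.022  0.041]
spare_grip (310, 116) 0.95 [ 0.508 -0.285  0.069]
```

View pics/scene.png

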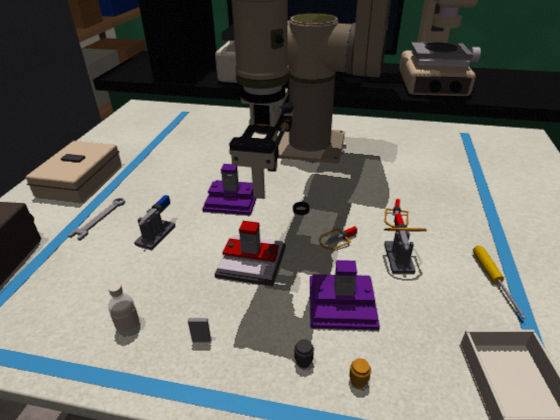

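View pics/side.png

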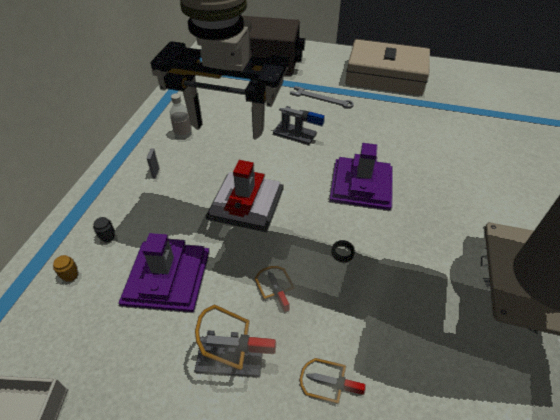

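The candidates for the pin in the side view are (250,344), which lies in a grey rest, and two small ones loose on the table at (280,295) and (340,385). The blue pin at (315,118) is the spare. I choose (250,344): it is the largest and it lies in the rest. The stage is the red and white one at (245,195). The purple look-alikes at (165,270) and (365,180) are not meant.

```bash
python3 - <<'E'
from h import *
out=[]
for n in ["side","scene"]:
    im,d,K,W=cam(n); P=cloud(d,K,W); h=cv2.cvtColor(im,cv2.COLOR_RGB2HSV); 
    red=((h[...,0]<6)|(h[...,0]>174))&(h[...,1]>150)&(h[...,2]>70)
    if n=="side": out.append(cv2.resize(im[290:390,150:350],(800,400)))
    m=red&(P[...,2]>.045)&(P[...,2]<.1)&(np.hypot(P[...,0]-.48,P[...,1]-.28)<.09)
    q=P[m]; print(n,"handle",len(q),q.mean(0).round(4),q.min(0).round(4),q.max(0).round(4))
    t=q[q[:,2]>q[:,2].max()-.006]; r=cv2.minAreaRect((t[:,:2]*1000).astype(np.float32)); print(" top",r,np.median(t[:,2]))
    m=red&(P[...,2]>.098)&(P[...,2]<.112)&(np.hypot(P[...,0]-.61,P[...,1]+.03)<.07)
    t=P[m]; print(" post top",len(t),cv2.minAreaRect((t[:,:2]*1000).astype(np.float32)),np.median(t[:,2]))
    m=(P[...,2]>.018)&(P[...,2]<.03)&(np.hypot(P[...,0]-.61,P[...,1]+.03)<.11)
    t=P[m]; print(" base",len(t),cv2.minAreaRect((t[:,:2]*1000).astype(np.float32)))
    print(" bar",cv2.minAreaRect((P[red&(P[...,2]>.034)&(P[...,2]<.046)&(np.hypot(P[...,0]-.61,P[...,1]+.03)<.08)][:,:2]*1000).astype(np.float32)))
save("c1.png",out[0])
E
```

```text
side handle 137 [0.4682 0.2754 0.0738] [0.4484 0.269  0.0711] [0.4833 0.2824 0.0771]
 top ((465.9739685058594, 275.20513916015625), (34.58800506591797, 10.664777755737305), 7.875945568084717) 0.07367257381420211
 post top 199 ((591.400146484375, -41.47190475463867), (37.883201599121094, 30.315141677856445), 89.62550354003906) 0.10258703812297365
 base 1392 ((590.8291015625, -41.625675201416016), (123.01065063476562, 116.45696258544922), 89.59090423583984)
 bar ((579.1065063476562, -50.19330596923828), (93.6219711303711, 48.71155548095703), 70.41974639892578)
scene handle 61 [0.467  0.2744 0.073 ] [0.4498 0.2668 0.0664] [0.4851 0.2826 0.0759]
 top ((467.9597473144531, 275.2491149902344), (35.8389892578125, 11.53846263885498), 7.164736747741699) 0.07340646442722792
 post top 158 ((593.0757446289062, -39.699928283691406), (36.795677185058594, 30.75811767578125), 88.269775390625) 0.10217387315874066
 base 1005 ((593.3842163085938, -39.525848388671875), (119.57613372802734, 119.2914047241211), 89.36969757080078)
 bar ((592.6358642578125, -48.10625076293945), (98.72441101074219, 51.38636779785156), 89.21849822998047)
```

View pics/c1.png

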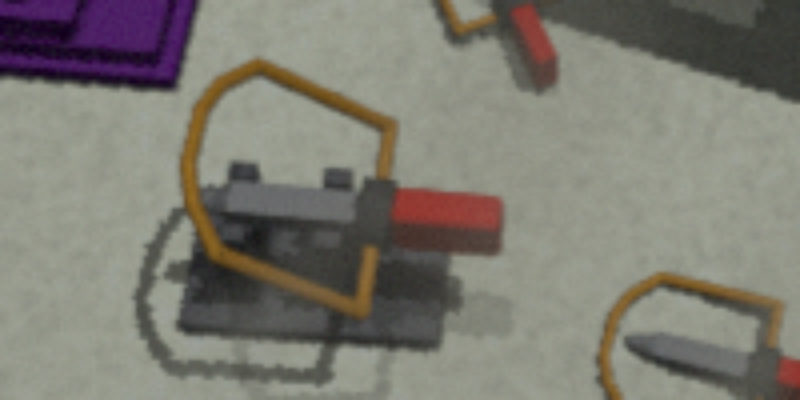

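The crop shows the pin in its rest with the loop raised: handle at crop (447,220), collar at (378,210), bow towards the left. Next I hover over it and look with the wrist camera.

```bash
python3 - <<'E'
from h import *
s=robot.read_state(); R=Rn.from_rotvec(s["orientation"]).as_matrix(); print(s["t"],s["tool_pos"],R.round(3),s["opening"],robot.tips_ahead)
print(R.T@(np.array([.467,.275,.15])-s["tool_pos"]))
c=robot.camera_model("wrist"); print(np.array(c["tool_from_camera"]).round(3))
E
```

```text
0.8 [6.00023292e-01 6.17042150e-06 2.29671081e-01] [[-0.  1.  0.]
 [ 1.  0. -0.]
 [-0.  0. -1.]] 0.09312510821210974 0.011
[ 0.27499832 -0.13302463  0.07965334]
[[-0.001 -0.966 -0.259  0.072]
 [ 1.    -0.001  0.     0.   ]
 [-0.    -0.259  0.966 -0.154]
 [ 0.     0.     0.     1.   ]]
```

move_arm(deltas=[0.275,-0.133,0.05,0,0,1.44,1,0.275,-0.133,0.05,0,0,1.44,1,0.275,-0.133,0.05,0,0,1.44,1,0.275,-0.133,0.05,0,0,1.44,1,0.275,-0.133,0.05,0,0,1.44,1,0.275,-0.133,0.05,0,0,1.44,1,0.275,-0.133,0.05,0,0,1.44,1,0.275,-0.133,0.05,0,0,1.44,1,0.275,-0.133,0.05,0,0,1.44,1,0.275,-0.133,0.05,0,0,1.44,1])

```text
t: 2.05
tool_pos: [0.4671, 0.275, 0.1797]
orientation: [-3.134, -0.212, -0.0]
force: [-0.3, -0.1, 0.3]
opening: 0.0929
gripper_force: 0.0
```

```bash
python3 - <<'E'
from h import *
s=robot.read_state(); print(s["t"],s["tool_pos"],Rn.from_rotvec(s["orientation"]).as_matrix().round(3),s["q"])
im,d,K,W=cam("wrist"); save("w1.png",im); P=cloud(d,K,W); h=cv2.cvtColor(im,cv2.COLOR_RGB2HSV)
red=((h[...,0]<6)|(h[...,0]>174))&(h[...,1]>150)&(h[...,2]>70)
q=P[red&(P[...,2]>.068)&(P[...,2]<.1)]; r=cv2.minAreaRect((q[:,:2]*1000).astype(np.float32)); print(len(q),r,np.median(q[:,2]))
yel=(abs(h[...,0].astype(int)-16)<6)&(h[...,1]>120)
l=P[yel&(P[...,2]>.05)]; print("loop",l.min(0),l.max(0)); i=l[:,2].argmax(); print(l[i])
g=P[(P[...,2]>.060)&(P[...,2]<.085)&~red&~yel]; g=g[(abs(g[:,1]-.287)<.03)&(g[:,0]>.5)&(g[:,0]<.57)]; print("shaft",len(g), np.polyfit(g[:,0],g[:,1],1))
E
```

```text
2.05 [0.46705824 0.27498501 0.1796991 ] [[ 0.991  0.135  0.   ]
 [ 0.135 -0.991  0.   ]
 [ 0.    -0.    -1.   ]] [4.37484083e-01 2.36342722e-03 1.71366903e+00 3.38937339e-05
 1.42544924e+00 1.87335288e+00]
543 ((466.6633605957031, 275.28839111328125), (37.545204162597656, 13.709432601928711), 8.054726600646973) 0.07392554217484781
loop [0.4784466  0.21452947 0.06099711] [0.55629109 0.32877505 0.28560865]
[0.49239288 0.26476866 0.28560865]
shaft 1118 [0.10904009 0.22752534]
```

View pics/w1.png

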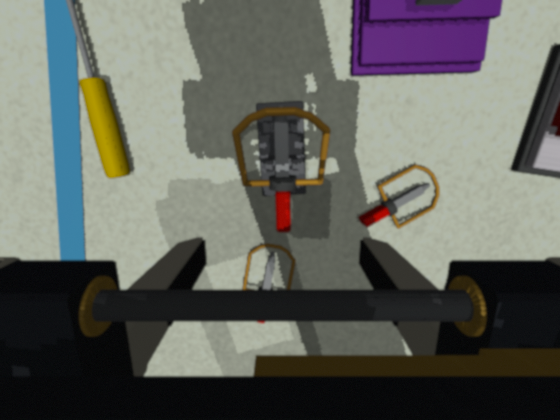

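The wrist picture shows the pin's handle at (283,210), centred and aligned, with the loop bow at (283,112). Next I descend and grip.

move_arm(deltas=[0,0,0.06,0,0,0,0.6,0,0,0.11,0,0,0,0.5,0,0,0.126,0,0,0,0.5,0,0,0.126,0,0,0,0.5,0,0,0.126,0,0,0,0.1,0,0,0.126,0,0,0,0.1,0,0,0.126,0,0,0,0,0,0,0.126,0,0,0,0,0,0,0.126,0,0,0,0], squeeze=45)

```text
t: 3.22
tool_pos: [0.4672, 0.2751, 0.054]
orientation: [-3.135, -0.205, -0.001]
force: [-0.4, -0.4, 2.2]
opening: 0.0138
gripper_force: 44.9
```

move_arm(deltas=[0,0,-0.01,0,0,0,0,0,0,-0.03,0,0,0,0,0,0,-0.06,0,0,0,0,0,0,-0.1,0,0,0,0,0,0,-0.12,0,0,0,0,0,0,-0.12,0,0,0,0])

```text
t: 3.98
tool_pos: [0.4681, 0.2755, 0.1754]
orientation: [-3.134, -0.205, -0.005]
force: [0.7, -0.1, -0.7]
opening: 0.0137
gripper_force: 44.9
```

```bash
python3 - <<'E'
from h import *
s=robot.read_state(); R=Rn.from_rotvec(s["orientation"]).as_matrix(); print(s["t"],s["tool_pos"],s["force"],s["opening"],R.round(4))
# pre-insert: tip 20mm before face; tip is 96 ahead of handle
yaw=np.deg2rad(-0.7); x=np.array([np.cos(yaw),np.sin(yaw),0]); C=np.array([.5925,-.0405,.08])
T=C-x*(.015+.096+.025)+[0,0,-.008]; print(T, R.T@(T+[0,0,.06]-s["tool_pos"]), np.arctan2(R[1,0],R[0,0])-yaw)
E
```

```text
3.975 [0.46807085 0.27552384 0.17537491] [ 0.72937106 -0.08906632 -0.71303167] 0.013680398049233074 [[ 0.9914  0.1305  0.0031]
 [ 0.1305 -0.9915  0.0015]
 [ 0.0033 -0.001  -1.    ]]
[ 0.45651015 -0.03883849  0.072     ] [-0.05261516  0.31021271  0.04287683] 0.14304667443199878
```

move_arm(deltas=[-0.01,0.05,0,0,0,0.02,0,-0.019,0.11,0,0,0,0.05,0,-0.028,0.165,0,0,0,0.08,0,-0.037,0.22,0,0,0,0.11,0,-0.046,0.27,0.02,0,0,0.13,0,-0.053,0.31,0.043,0,0,0.143,0,-0.053,0.31,0.063,0,0,0.143,0,-0.053,0.31,0.063,0,0,0.143,0,-0.053,0.31,0.063,0,0,0.143,0])

```text
t: 5.1
tool_pos: [0.4546, -0.0388, 0.1103]
orientation: [-3.141, 0.018, 0.002]
force: [0.2, 0.0, -0.7]
opening: 0.0138
gripper_force: 44.9
```

```bash
python3 - <<'E'
from h import *
s=robot.read_state(); R=Rn.from_rotvec(s["orientation"]).as_matrix(); print(s["t"],s["tool_pos"],s["force"],s["opening"],R.round(4))
im,d,K,W=cam("side"); P=cloud(d,K,W)
c=im[110:270,180:390]; save("s2.png",cv2.resize(c,(788,600),interpolation=cv2.INTER_CUBIC))
im,d,K,W=cam("wrist"); P=cloud(d,K,W); save("w2.png",im)
h=cv2.cvtColor(im,cv2.COLOR_RGB2HSV); red=((h[...,0]<6)|(h[...,0]>174))&(h[...,1]>150)&(h[...,2]>60)
t=P[red&(abs(P[...,2]-.1025)<.007)&(P[...,0]>.55)]; print("post",len(t),cv2.minAreaRect((t[:,:2]*1000).astype(np.float32)),np.median(t[:,2]))
g=P[(P[...,2]>.075)&(h[...,1]<60)]; yel=0
g=g[(abs(g[:,1]+.039)<.012)&(g[:,0]>.495)&(g[:,0]<.54)]; print("shaft",len(g),np.polyfit(g[:,0],g[:,1],1),np.polyfit(g[:,0],g[:,2],1),np.median(g,0),g.max(0))
E
```

```text
5.1 [ 0.45457892 -0.03882502  0.11034583] [ 0.19906136  0.03676862 -0.72149453] 0.01383663635051163 [[ 9.999e-01 -1.160e-02 -1.000e-03]
 [-1.160e-02 -9.999e-01  3.000e-04]
 [-1.000e-03 -3.000e-04 -1.000e+00]]
post 1889 ((582.1342163085938, -41.67634582519531), (36.87693405151367, 10.577528953552246), 89.0433349609375) 0.10247056717835543
shaft 2467 [-0.00245465 -0.03719161] [0.09735426 0.07448595] [ 0.51873454 -0.03845238  0.12395394] [ 0.53999836 -0.02704744  0.16987776]
```

View pics/s2.png

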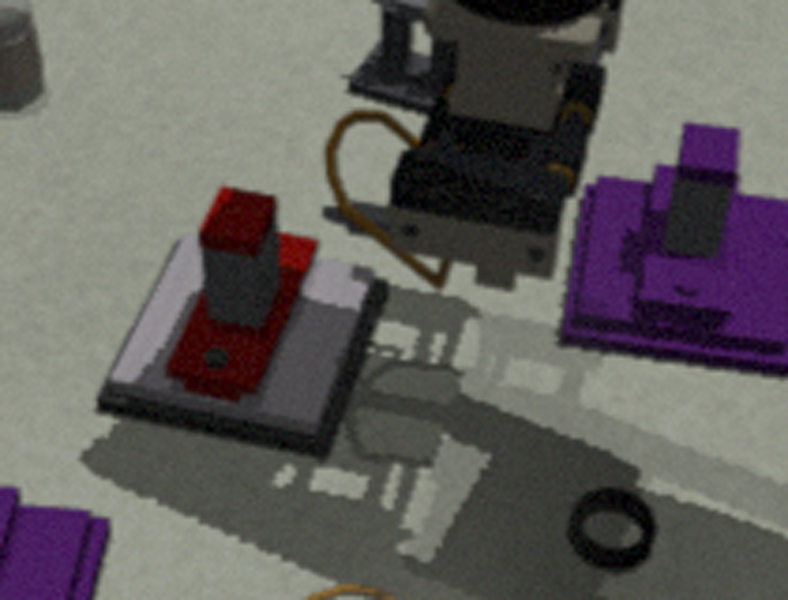

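View pics/w2.png

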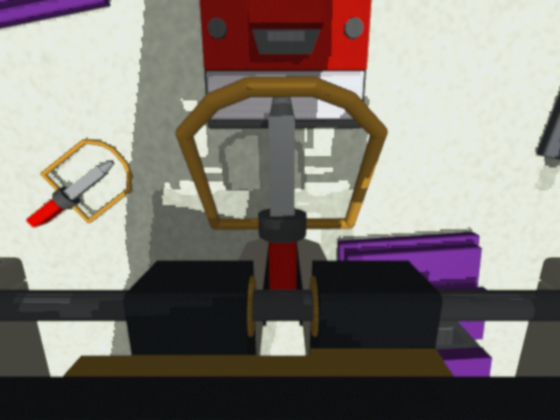

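The wrist picture shows the shaft running from (282,215) to the tip at about (281,97), and the post at (286,40), so the pin is slightly off to the left. I will fit the shaft more exactly.

```bash
python3 - <<'E'
from h import *
im,d,K,W=cam("wrist"); P=cloud(d,K,W); h=cv2.cvtColor(im,cv2.COLOR_RGB2HSV)
m=(P[...,2]>.105)&(P[...,2]<.135)&(h[...,1]<70)&(abs(P[...,1]+.039)<.012)&(P[...,0]>.492)
for v in range(90,215,10):
    u=np.where(m[v])[0]
    if len(u)>4: q=P[v,u]; print(v,u.min(),u.max(),np.median(q[:,0]).round(4),((q[:,1].min()+q[:,1].max())/2).round(4),np.median(q[:,2]).round(4))
red=((h[...,0]<6)|(h[...,0]>174))&(h[...,1]>150)&(h[...,2]>60)&(abs(P[...,2]-.1025)<.007)&(P[...,0]>.55)
for v in range(2,50,4):
    u=np.where(red[v])[0]
    if len(u)>4: q=P[v,u]; print("post",v,u.min(),u.max(),np.median(q[:,0]).round(4),((q[:,1].min()+q[:,1].max())/2).round(4),np.ptp(q[:,1]).round(4))
E
```

```text
100 272 290 0.54 -0.0384 0.1219
110 270 292 0.5356 -0.0384 0.1232
120 269 294 0.5312 -0.0386 0.1244
130 269 294 0.5267 -0.0385 0.1241
140 269 294 0.5222 -0.0384 0.1245
150 269 294 0.5176 -0.0384 0.1246
160 270 294 0.5129 -0.0386 0.1242
170 270 294 0.5082 -0.0385 0.1245
180 270 294 0.5034 -0.0385 0.1244
190 270 294 0.4984 -0.0384 0.1243
200 270 294 0.4935 -0.0383 0.1246
post 2 249 324 0.5864 -0.0417 0.0364
post 6 249 324 0.5848 -0.0416 0.0363
post 10 249 324 0.583 -0.0416 0.0365
post 14 249 324 0.5813 -0.0417 0.0366
post 18 249 324 0.5797 -0.0416 0.0366
post 22 249 323 0.5779 -0.0413 0.0364
post 26 250 322 0.5772 -0.0414 0.0365
```

move_arm(deltas=[0,0.0022,0.02,0,0,0,0,0,0.0022,0.0385,0,0,0,0,0,0.0022,0.0385,0,0,0,0,0.02,0.0022,0.0385,0,0,0,0,0.035,0.0022,0.0385,0,0,0,0,0.045,0.0022,0.0385,0,0,0,0,0.045,0.0022,0.0385,0,0,0,0])

```text
t: 6.12
tool_pos: [0.5007, -0.0419, 0.0729]
orientation: [3.141, -0.018, 0.001]
force: [-0.5, -0.7, -0.9]
opening: 0.0137
gripper_force: 44.9
```

move_arm(deltas=[0.01,0,0.0005,0,0,0,0,0.02,0,0.0008,0,0,0,0,0.03,0,0.0008,0,0,0,0,0.036,0,0.0008,0,0,0,0,0.039,0,0.0008,0,0,0,0,0.039,0,0.0008,0,0,0,0])

```text
t: 6.88
tool_pos: [0.5389, -0.0425, 0.0712]
orientation: [-3.142, 0.019, 0.001]
force: [-0.0, -0.3, -1.7]
opening: 0.0139
gripper_force: 44.9
```

move_arm(deltas=[0.002,0,0,0,0,0,0,0.004,0,0,0,0,0,0,0.006,0,0,0,0,0,0,0.007,0,0,0,0,0,0,0.007,0,0,0,0,0,0])

```text
t: 7.5
tool_pos: [0.5459, -0.0426, 0.0713]
orientation: [3.142, -0.019, -0.0]
force: [0.3, -0.0, -1.2]
opening: 0.0139
gripper_force: 44.9
```

```bash
python3 - <<'E'
from h import *
s=robot.read_state(); print(s["tool_pos"],s["force"],s["wrist_torque"])
im,d,K,W=cam("wrist"); P=cloud(d,K,W)
im2,_,_,_=cam("side"); c=cv2.resize(im2[110:270,180:390],(551,420),interpolation=cv2.INTER_CUBIC)
save("w3.png",cv2.resize(np.hstack([im,c]),(800,302),interpolation=cv2.INTER_AREA))
h=cv2.cvtColor(im,cv2.COLOR_RGB2HSV); red=((h[...,0]<6)|(h[...,0]>174))&(h[...,1]>150)&(h[...,2]>60)
t=P[red&(abs(P[...,2]-.1025)<.007)&(P[...,0]>.55)]; print("post",cv2.minAreaRect((t[:,:2]*1000).astype(np.float32)))
yel=(abs(h[...,0].astype(int)-17)<6)&(h[...,1]>120)&(P[...,2]<.16)&(P[...,0]>.58)&(P[...,2]>.09)
l=P[yel]; f=l[l[:,0]>l[:,0].max()-.006]; print("loop",len(l),l.max(0),f.mean(0))
E
```

```text
[ 0.54588648 -0.04256613  0.07132543] [ 0.30298901 -0.04398179 -1.20363486] [0.11949233 0.14249453 0.04869087]
post ((592.6268310546875, -41.521934509277344), (37.119239807128906, 31.20552635192871), 89.36322784423828)
loop 6319 [ 0.63312943 -0.00453375  0.15998524] [ 0.62959162 -0.04186705  0.12979802]
```

View pics/w3.png

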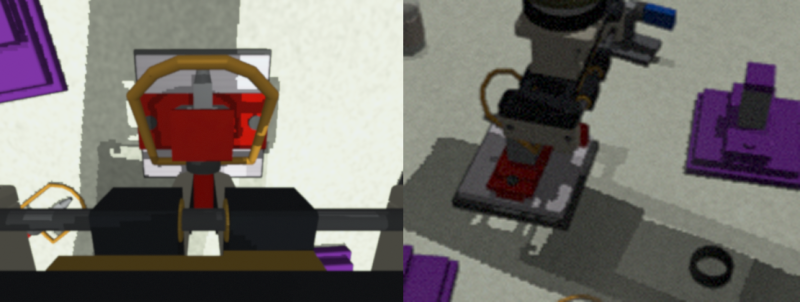

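The pin is through the hole, with its tip visible beyond the post at (203,95). The collar is near the face, so I continue gently until there is contact.

move_arm(deltas=[0.001,0,0,0,0,0,0,0.002,0,0,0,0,0,0,0.003,0,0,0,0,0,0,0.003,0,0,0,0,0,0])

```text
t: 8.1
tool_pos: [0.5479, -0.0425, 0.071]
orientation: [-3.141, 0.019, 0.004]
force: [-6.1, -0.5, 2.3]
opening: 0.0137
gripper_force: 44.9
```

move_arm(deltas=[0.001,0,0,0,0,0,0,0.002,0,0,0,0,0,0,0.002,0,0,0,0,0,0])

```text
t: 8.48
tool_pos: [0.5479, -0.0425, 0.0704]
orientation: [-3.141, 0.019, 0.011]
force: [-13.9, 0.5, 6.1]
opening: 0.0135
gripper_force: 44.9
```

```bash
python3 - <<'E'
from h import *
im,d,K,W=cam("wrist"); P=cloud(d,K,W); h=cv2.cvtColor(im,cv2.COLOR_RGB2HSV)
v0=200; c=im[40:290,150:410]; save("w4.png",cv2.resize(c,(624,600),interpolation=cv2.INTER_CUBIC))
for v in range(60,160,4): print(v,P[v,282].round(4),im[v,282])
for v in range(215,262,3): print(v,P[v,282].round(4),im[v,282])
E
```

```text
60 [ 0.6656 -0.0431  0.    ] [134 138 126]
64 [ 0.6635 -0.0431 -0.0021] [138 142 130]
68 [ 0.6604 -0.043   0.0007] [136 141 127]
72 [ 0.656  -0.043   0.0115] [53 55 54]
76 [ 0.6535 -0.043   0.0122] [72 63 46]
80 [ 0.6341 -0.0427  0.129 ] [121  89  31]
84 [ 0.633  -0.0427  0.1287] [144 106  36]
88 [ 0.6317 -0.0427  0.1304] [130  96  32]
92 [ 0.6307 -0.0427  0.1295] [106  77  27]
96 [ 0.6298 -0.0427  0.1272] [86 67 34]
100 [nan nan nan] [ 97  99 100]
104 [ 0.6307 -0.0427  0.0828] [77 80 80]
108 [ 0.629  -0.0426  0.0827] [71 73 73]
112 [ 0.6273 -0.0426  0.0823] [71 74 74]
116 [ 0.6255 -0.0426  0.0827] [90 92 92]
120 [ 0.6237 -0.0426  0.0842] [109 111 111]
124 [ 0.622  -0.0425  0.083 ] [107 110 111]
128 [ 0.6202 -0.0425  0.0828] [107 110 109]
132 [ 0.6184 -0.0425  0.0835] [107 109 109]
136 [ 0.6166 -0.0425  0.0821] [105 108 110]
140 [ 0.6148 -0.0425  0.0832] [104 106 107]
144 [ 0.613  -0.0424  0.0837] [105 106 107]
148 [ 0.6112 -0.0424  0.083 ] [104 106 106]
152 [ 0.6093 -0.0424  0.0833] [103 105 105]
156 [ 0.6076 -0.0424  0.0847] [79 62 62]
215 [ 0.5841 -0.042   0.1025] [113  17  11]
218 [nan nan nan] [112  14  10]
221 [ 0.5812 -0.042   0.1019] [112  16  10]
224 [ 0.5804 -0.042   0.1036] [112  14   7]
227 [ 0.5789 -0.042   0.1031] [111  16  12]
230 [ 0.5728 -0.0419  0.0898] [73 28 26]
233 [ 0.5712 -0.0419  0.0897] [35 35 36]
236 [ 0.5698 -0.0419  0.09  ] [34 36 36]
239 [ 0.5682 -0.0418  0.09  ] [35 36 36]
242 [ 0.5665 -0.0418  0.0896] [53 32 30]
245 [ 0.565  -0.0418  0.0899] [95 10  8]
248 [ 0.5631 -0.0418  0.0891] [98  9  7]
251 [ 0.562  -0.0418  0.0901] [99 11  7]
254 [ 0.5605 -0.0417  0.0904] [98  6  3]
257 [ 0.5591 -0.0417  0.0909] [98  7  5]
260 [ 0.5572 -0.0417  0.0901] [98  6  3]
```

View pics/w4.png

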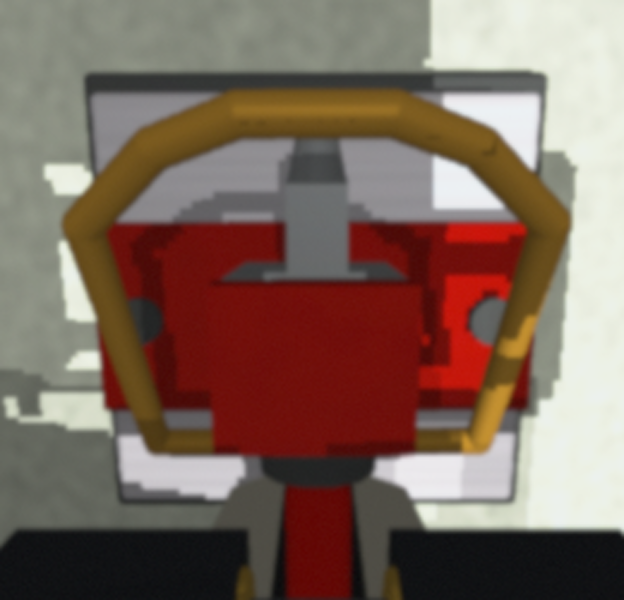

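The crop shows the collar seated against the post's face at (318,470), with the tip and taper showing beyond the post at (318,160). The pin is home. Next I relax the push, let go and lift.

move_arm(deltas=[-0.003,0,0,0,0,0,0,-0.0035,0,0,0,0,0,0,-0.0035,0,0,0,0,0,0.35,-0.0035,0,0,0,0,0,0.4,-0.0035,0,0,0,0,0,0.4,-0.0035,0,0,0,0,0,0.4,-0.0035,0,-0.05,0,0,0,0.4,-0.0035,0,-0.1,0,0,0,0.3,-0.0035,0,-0.12,0,0,0,0,-0.0035,0,-0.12,0,0,0,0,-0.0035,0,-0.12,0,0,0,0])

```text
t: 9.9
tool_pos: [0.5463, -0.0424, 0.1891]
orientation: [-3.141, 0.019, 0.005]
force: [0.3, 0.3, -0.9]
opening: 0.0031
gripper_force: 0.0
```

```bash
python3 - <<'E'
from h import *
s=robot.read_state(); R=Rn.from_rotvec(s["orientation"]).as_matrix(); print(s["tool_pos"],s["force"],s["opening"],R.round(3))
im,d,K,W=cam("wrist"); P=cloud(d,K,W); h=cv2.cvtColor(im,cv2.COLOR_RGB2HSV); save("w5.png",im)
yel=(abs(h[...,0].astype(int)-17)<6)&(h[...,1]>120)&(P[...,2]<.16)&(P[...,0]>.56)&(P[...,2]>.06)
l=P[yel]; print(len(l),l.max(0)); b=l[(abs(l[:,1]+.042)<.006)&(l[:,0]>.6)]; print("bow",np.median(b,0),b.min(0),b.max(0)); e=l[l[:,0]<.575]; print("hinge",np.median(e,0))
sh=P[(abs(P[...,1]+.042)<.003)&(P[...,0]>.608)&(P[...,0]<.62)&(P[...,2]>.06)&(P[...,2]<.095)]; print("shaft top",np.median(sh,0)); 
red=((h[...,0]<6)|(h[...,0]>174))&(h[...,1]>150)&(h[...,2]>60)
q=P[red&(P[...,0]<.575)&(P[...,2]>.07)]; print("handle",q.min(0),q.max(0),np.median(q,0))
E
```

```text
[ 0.54627439 -0.04239325  0.18908413] [ 0.30992712  0.31731384 -0.88086926] 0.003088981691064728 [[ 1.    -0.012 -0.003]
 [-0.012 -1.     0.001]
 [-0.003 -0.    -1.   ]]
1659 [ 0.63503752 -0.00450853  0.12858146]
bow [ 0.63283226 -0.04189975  0.12664418] [ 0.6303093  -0.04749239  0.12470656] [ 0.63498987 -0.03629067  0.12858146]
hinge [ 0.57221355 -0.02907579  0.07889043]
shaft top [ 0.61388759 -0.04232609  0.08227035]
handle [ 0.52803479 -0.04777126  0.0861262 ] [ 0.56522659 -0.03610608  0.09104403] [ 0.54805869 -0.0421209   0.08893996]
```

View pics/w5.png

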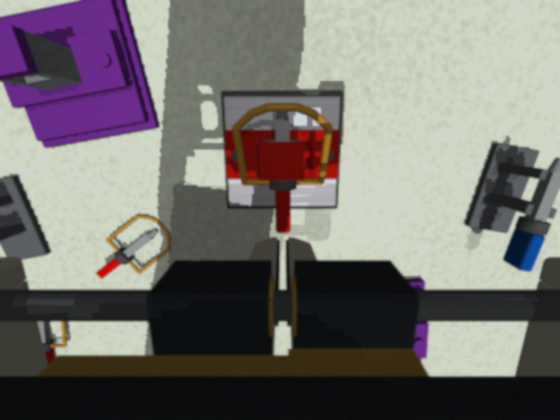

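The pin has stayed home and settled by itself: handle at (283,210), bow at (283,106). Pressing only on the bow could tip the loose pin. I will instead straddle the post with the fingers half open and press both loop arms down close to the post.

move_arm(deltas=[0.03,0,0,0,0,0,0.54,0.064,0,0,0,0,0,0.54,0.064,0,0.02,0,0,0,0.54,0.064,0,0.04,0,0,0,0.54,0.064,0,0.06,0,0,0,0.54,0.064,0,0.068,0,0,0,0.54,0.064,0,0.076,0,0,0,0.54,0.064,0,0.084,0,0,0,0.54,0.064,0,0.09,0,0,0,0.54,0.064,0,0.095,0,0,0,0.54,0.064,0,0.095,0,0,0,0.54])

```text
t: 11.32
tool_pos: [0.6111, -0.0433, 0.0959]
orientation: [-3.141, 0.019, 0.001]
force: [-0.2, 0.5, -0.5]
opening: 0.0502
gripper_force: 0.0
```

```bash
python3 - <<'E'
from h import *
s=robot.read_state(); print(s["tool_pos"],s["force"],s["opening"])
im,d,K,W=cam("scene"); P=cloud(d,K,W); c=im[170:310,170:340]; im2,d2,K2,W2=cam("side"); c2=im2[130:270,180:310]
save("s6.png",np.hstack([cv2.resize(c,(450,370),interpolation=cv2.INTER_CUBIC),cv2.resize(c2,(344,370),interpolation=cv2.INTER_CUBIC)]))
im,d,K,W=cam("wrist"); P=cloud(d,K,W);h=cv2.cvtColor(im,cv2.COLOR_RGB2HSV)
yel=(abs(h[...,0].astype(int)-17)<6)&(h[...,1]>120)&(P[...,2]<.14)&(P[...,2]>.05)&(abs(P[...,1]+.042)<.012)&(P[...,0]>.62)
l=P[yel]; print(len(l),np.median(l,0) if len(l) else 0)
E
```

```text
[ 0.61108948 -0.04330005  0.09589563] [-0.15128545  0.49821297 -0.48458425] 0.0501548521210947
392 [ 0.64916771 -0.04214227  0.09135894]
```

View pics/s6.png

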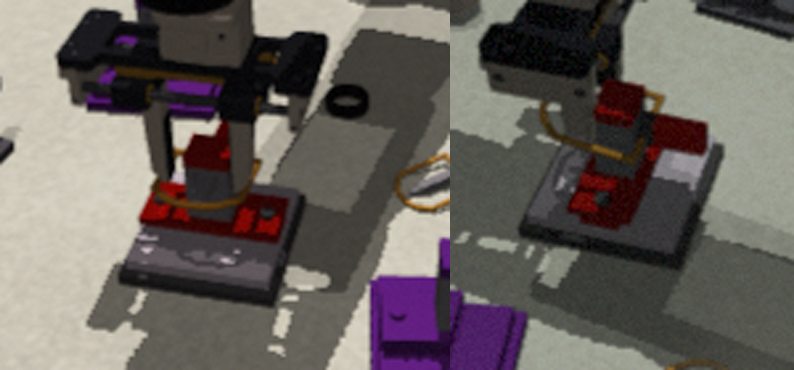

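The bow is now low on the far side of the post, at about 0.15 rad. I continue down gently.

move_arm(deltas=[0,0,0.002,0,0,0,0.54,0,0,0.004,0,0,0,0.54,0,0,0.005,0,0,0,0.54,0,0,0.005,0,0,0,0.54])

```text
t: 11.98
tool_pos: [0.6113, -0.0433, 0.0912]
orientation: [-3.142, 0.019, 0.0]
force: [0.0, 0.8, 0.6]
opening: 0.0502
gripper_force: 0.1
```

move_arm(deltas=[0,0,0.001,0,0,0,0.54,0,0,0.001,0,0,0,0.54])

```text
t: 12.22
tool_pos: [0.6113, -0.0434, 0.0903]
orientation: [-3.142, 0.019, 0.0]
force: [0.3, 0.0, 0.1]
opening: 0.0503
gripper_force: 0.1
```

move_arm(deltas=[0,0,0.001,0,0,0,0.54,0,0,0.001,0,0,0,0.54])

```text
t: 12.48
tool_pos: [0.6113, -0.0433, 0.0892]
orientation: [-3.142, 0.019, 0.0]
force: [0.2, -0.1, 0.7]
opening: 0.0504
gripper_force: 0.1
```

move_arm(deltas=[0,0,0.001,0,0,0,0.54,0,0,0.001,0,0,0,0.54])

```text
t: 12.72
tool_pos: [0.6113, -0.0434, 0.0883]
orientation: [-3.142, 0.019, 0.0]
force: [-1.2, 0.2, 0.0]
opening: 0.0505
gripper_force: 0.1
```

move_arm(deltas=[0,0,0.001,0,0,0,0.54,0,0,0.001,0,0,0,0.54])

```text
t: 12.98
tool_pos: [0.6114, -0.0434, 0.0875]
orientation: [3.141, -0.019, 0.0]
force: [0.8, -0.1, 0.5]
opening: 0.0504
gripper_force: 0.6
```

```bash
python3 - <<'E'
from h import *
s=robot.read_state(); print(s["tool_pos"],s["force"],s["wrist_torque"])
im,d,K,W=cam("wrist"); P=cloud(d,K,W);h=cv2.cvtColor(im,cv2.COLOR_RGB2HSV)
yel=(abs(h[...,0].astype(int)-17)<6)&(h[...,1]>120)&(P[...,2]<.14)&(P[...,2]>.05)&(abs(P[...,1]+.042)<.012)&(P[...,0]>.62)
l=P[yel]; print(len(l),np.median(l,0) if len(l) else 0)
sh=P[(abs(P[...,1]+.042)<.003)&(P[...,0]>.608)&(P[...,0]<.638)&(P[...,2]>.06)&(P[...,2]<.095)]; print("shaft top",len(sh),np.polyfit(sh[:,0]-.612,sh[:,2],1))
E
```

```text
[ 0.61142524 -0.0433787   0.08747064] [ 0.7924002  -0.10994483  0.53631422] [0.06800347 0.12205842 0.01699716]
365 [ 0.65014626 -0.04130724  0.07848131]
shaft top 552 [-0.18990006  0.08377149]
```

move_arm(deltas=[0,0,-0.01,0,0,0,0.54,0,0,-0.05,0,0,0,0.54,0,0,-0.1,0,0,0,0.54,-0.06,0,-0.12,0,0,0,0.54,-0.07,0,-0.12,0,0,0,0.54,-0.07,0,-0.12,0,0,0,0.54])

```text
t: 13.78
tool_pos: [0.5413, -0.0426, 0.2081]
orientation: [3.141, -0.02, 0.002]
force: [0.1, -0.0, -0.7]
opening: 0.0501
gripper_force: 0.0
```

```bash
cat > chk.py <<'E'
from h import *
s=robot.read_state(); print(s["tool_pos"],s["force"])
im,d,K,W=cam("wrist"); P=cloud(d,K,W);h=cv2.cvtColor(im,cv2.COLOR_RGB2HSV)
yel=(abs(h[...,0].astype(int)-17)<6)&(h[...,1]>120)&(P[...,2]<.14)&(P[...,2]>.05)&(abs(P[...,1]+.042)<.045)
b=P[yel&(abs(P[...,1]+.042)<.012)&(P[...,0]>.62)]; print("bow",len(b),np.median(b,0),b[:,2].max())
for sg in(-1,1):
    a=P[yel&(P[...,0]>.575)&(P[...,0]<.632)&(sg*(P[...,1]+.042)>.02)]; print("arm",len(a),np.polyfit(a[:,0]-.572,a[:,2],1))
sh=P[(abs(P[...,1]+.042)<.003)&(P[...,0]>.609)&(P[...,0]<.624)&(P[...,2]>.06)&(P[...,2]<.095)]; print("shaft",len(sh),np.polyfit(sh[:,0]-.612,sh[:,2],1))
red=((h[...,0]<6)|(h[...,0]>174))&(h[...,1]>150)&(h[...,2]>60)
q=P[red&(P[...,0]<.566)&(P[...,2]>.07)]; print("handle",q.min(0),q.max(0),np.polyfit(q[:,0]-.546,q[:,2],1))
save("w7.png",cv2.resize(im[60:260,170:400],(690,600),interpolation=cv2.INTER_CUBIC))
E
python3 chk.py
```

```text
[ 0.54129313 -0.0425578   0.20805135] [ 0.07981042 -0.04161859 -0.72322277]
bow 186 [ 0.64910723 -0.04224584  0.07864716] 0.08064910182988988
arm 359 [0.00670938 0.07848476]
arm 356 [0.00320689 0.07851998]
shaft 112 [0.02998572 0.08204991]
handle [ 0.5281582  -0.04751592  0.0829805 ] [0.56557818 0.01240559 0.30512683] [1.07269493 0.09503343]
```

View pics/w7.png

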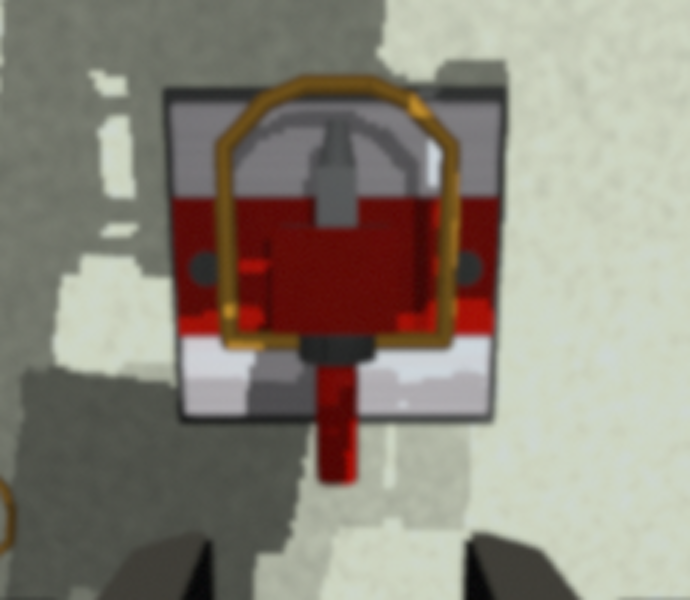

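The crop shows the loop level round the post: bow at (337,85), arms flat at slope 0.005, collar against the face at (337,347). The gripper is clear, so I hand in.

```bash
python3 -c "
from plant import robot
print(robot.close_job())"
```

```text
the job is handed in; nothing more can be done
None
```

The job is handed in, verdict not shown: in the last camera check the red-handled pin was home with its collar against the post, the brass loop was down level over the post, the gripper was clear, and I never touched the blue pin (about 14 of the 54 s used).

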